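# Hang the batch tag on the tag tree

## Robot

A 6-joint arm with a two-finger parallel gripper is mounted at the origin on a cart in front of the work surface, level with it; the furniture and walls round the work are solid. World frame = base frame: x ahead of the robot, y to its left, z up, the work surface at z = 0. Lengths are in m, angles in rad, forces in N, time in s.
With the tool pointing down it reaches from about 0.225 to 0.875 m from the base axis. Payload 3.4 kg.
Tool frame: the origin (TCP) lies midway between the tips of the shut fingers; the grasp point (between the pads) lies 19 mm behind it; z points along the fingers, y is the line along which they close (so a half turn about z gives the same grasp; the last joint's range is limited). The gripper opens to 85 mm and grips with 20 to 120 N. Pads are 22 mm wide; open, the fingers measure 114 mm over their backs; the gripper's body (76 mm by 85 mm) begins 54 mm behind the grasp point. The pads swing forward as they close: fully open they stand 13 mm farther back than shut.
Start: joints at [1.029, 0.276, 1.505, -0, 1.361, -0.121], TCP at [0.235, 0.525, 0.204] pointing down, gripper open.
Joint ranges: [-2.89, 2.89], [-0.75, 2.08], [0.22, 2.7], [-1.18, 4.32], [0.11, 2.71], [-2.7, 2.7]. Speed limits (rad/s): [2.57, 2.57, 3.14, 3.14, 3.14, 3.14].

## Interface

Orientations are given as a rotation vector (axis times angle).
In Python, from bench import sensors, cams, manip gives the robot as it stands.
- The arm moves only by the tool jog_arm, never from a script. Its argument "series" is a list of rows, each a list of 3 entries, a list of its own where there are three numbers: the shift along the world's x, y, z in m, then the turn, a rotation vector about the world's x, y, z in degrees, then the opening, from 0 (shut) to 1 (fully open). In form: [[[tx, ty, tz], [rx, ry, rz], gripper], ...]. A call has 1 to 12 rows; each row is the pose to reach, as a shift and turn from the pose commanded when the call began; what a row does not reach only later rows make up. A row lasts 1/12 s, in which the tool goes at most 41.7 mm and 7.16 degrees, less where a joint would pass 70% of its speed; a pose out of reach is approached as far as the arm can. A call with a gripper value outside its range is refused whole. The fingers move at their own pace and stop on an object; the grip force is fixed at half the most. Time passes only in rows, so rows that repeat a pose let the fingers close. It gives the time, the measured TCP pose, the force, the opening and the grip force at its end, in the units of the state.
- sensors.get_obs(): the state, without advancing time (a new reading comes with each control period).
- cams.grab_frame(name): name is "scene" or "top" or "wrist"; returns the picture (480x640x3 uint8, red, green, blue); there is no depth.
- cams.calibration(name): a dict with "fx", "fy", "cx", "cy" (pixels), "dist_coeffs" ([k1, k2, p1, p2, k3] as OpenCV has them; the pictures are not rectified), "origin" and "rotation" of the camera in the world. Camera axes: x right, y down, z forward; pixel columns grow to the right and rows downward; lengths in m; the calibration is good to about 2 mm. A picture is of the moment at which its call begins: read the wrist's pose just before it. calibration takes no time and is no camera call; for the wrist camera it gives the pose at the moment of the call.
- manip.close_job(): hands the job in; it is judged then, once.
The state is a dict: "time": time; "q": joint angles; "qvel": joint speeds; "effort": joint torques, N m; "tool_pos": TCP position; "tool_rot": TCP orientation; "contact_force": force on the tool from outside, world axes, zero at the start; "wrist_torque": the same for the moment, N m; "finger_gap": finger opening in m; "finger_force": force on a finger pad.
Only numpy, scipy, OpenCV 4.12 (cv2) and the standard library are available. Lean on these libraries where they do the work, as an engineer would, in place of code of your own. Each camera call takes 0.05 s, during which the arm holds its last target. There are 200 camera calls.

## Task

Turn the tag tree gently until it comes up against its stop, so that its empty branch faces the front of its stand. Then take the orange batch tag out of the slotted holder, slide it by its hole onto that empty branch, press it past the two spring balls and firmly home against the black collar at the root (a push of about 10 N once it is against the collar, never 22 N or more on the tree), and let go so that it stays hung there with the tree still at its stop. Leave the grey plastic cup, the timer and the marker where they are.

Things in the scene. Friction and masses are not known exactly. Their poses are not given: they have to be found in the camera images.
- stand: fixed stand of the tag tree: grey round foot, 156 mm diameter, steel post; origin at the centre of its underside on the bench; its -x axis is its front (red mark on the foot). The tree on top turns about its z axis: grey hub, 56 mm diameter, top 175 mm above the bench, with three branches 120 degrees apart. It is plastic: 22 N or more on it breaks it
- tree (a joint): angle of the tree (rad): 0 = against its stop, the empty branch pointing along the stand's -x; at q that direction turned anticlockwise (seen from above) by q. Turns 0 to 1.6, starts far from the stop, stays where it is left; friction some 0.2 N m (2 to 3 N at the branch's end)
- branch_tip (a point): tip of the empty branch, on its axis, 125 mm from the tree's axis. Branches are level round rods, 10 mm thick, axis 170 mm above the bench, round tips. The other two carry a green and a yellow tag, fixed, sized as the orange one, each across its branch 50 to 57 mm from the tree's axis, tops 226 mm above the bench
- seat: black collar, 32 mm diameter, at the empty branch's root; origin at the centre of its outer face on the branch axis, 50 mm from the tree's axis; +x points outward along the branch. Two brass spring balls stand out left and right of the branch, 19 mm over both, centres 10.5 mm outward of this face; a tag passes them at a push of 3 to 7 N. A tag that is home lies flat on this face
- tag_center (a point): centre of the orange tag: plate 6 mm thick (x), 60 mm wide (y), 130 mm high (z), about 70 g, upright in the holder. Its hole goes through along x, 16 mm wide, 18 mm high, centre 5 mm above this point and 60 mm below the top edge; the plain part above the hole is 51 mm high: grip it across the thickness near the top edge
- tag_hole (a point): centre of the orange tag's hole, mid-thickness
- holder: fixed aluminium slotted holder, foot 90 x 90 mm, 38 mm high, origin at the centre of its underside; slot 7.6 mm wide (x) and 62 mm long (y), open at the top, its floor 8 mm above the bench: the tag stands in it 30 mm deep and is pulled straight up
- collar: bystander: grey plastic cup (growing collar, an open cone), 73 mm diameter, 58 mm high, origin under its centre
- timer: bystander: small white timer lying flat, 58 x 66 x 19 mm, origin under its centre
- marker: bystander: marker pen lying flat, 42 x 132 x 16 mm, origin under its centre
Mind the look-alikes: they are no part of the job. Of the things shaped like the part that bears tag_center, the orange one is meant.

How it is judged:
By the outcome, as a careful person would: the job done as asked, in the order asked, and still so for the second after the job is handed in, with the robot touching nothing.
It also fails if it takes over 72 s, if anything falls off the work surface, if the arm or the gripper's body presses on something with over 40 N, if the wrist force passes 120 N, or if a joint passes its speed limit or range.

## Working session

There is one attempt and no reset: what is moved stays moved. The work goes in short steps, Python scripts to look and compute and a tool call to move; the robot and the scene stay as the last step left them, time stands still between calls to the robot, and variables do not carry over. Pictures are saved under pics/ and viewed, at most 10 in all, crops included, and the job is handed in when it is done.

Besides the shell and the picture viewer there is one more tool, called after ">>>" as name(argument=value, ...) on one line, values as JSON. jog_arm: Moves the arm, as the interface text tells. Its arguments: {"type":"object","properties":{"series":{"type":"array"}},"required":["series"]}

```bash
mkdir -p pics; cat > h.py <<'E'
import numpy as np, cv2, json
from bench import sensors, cams, manip
def grab(n,f):
    c=cams.calibration(n); im=cams.grab_frame(n); cv2.imwrite('pics/'+f+'.png',im[:,:,::-1])
    json.dump({k:np.asarray(v).tolist() for k,v in c.items()},open('pics/'+f+'.json','w')); return im
def ld(f): return {k:np.array(v) for k,v in json.load(open('pics/'+f+'.json')).items()}
def K(c): return np.array([[c['fx'],0,c['cx']],[0,c['fy'],c['cy']],[0,0,1]],float)
def ray(c,uv):
    p=cv2.undistortPoints(np.array([[uv]],float),K(c),c['dist_coeffs'])[0,0]
    return c['rotation']@np.array([p[0],p[1],1])
def atz(c,uv,z):
    d=ray(c,uv); return c['origin']+d*(z-c['origin'][2])/d[2]
def proj(c,P):
    R=c['rotation'].T; return cv2.projectPoints(np.atleast_2d(np.array(P,float)),cv2.Rodrigues(R)[0],-R@c['origin'],K(c),c['dist_coeffs'])[0][:,0]
def tri(obs):
    A=np.zeros((3,3));b=np.zeros(3)
    for c,uv in obs:
        d=ray(c,uv);d/=np.linalg.norm(d);M=np.eye(3)-np.outer(d,d);A+=M;b+=M@c['origin']
    return np.linalg.solve(A,b)
E
python3 - <<'E'
from h import *
for n in ['scene','top']:
    grab(n,n+'0'); c=ld(n+'0'); print(n,c['origin'],c['rotation'][:,2],c['fx'])
o=sensors.get_obs(); print(o)
E
```

```text
Traceback (most recent call last):
IndexError: too many indices for array: array is 1-dimensional, but 2 were indexed
```

View pics/scene0.png

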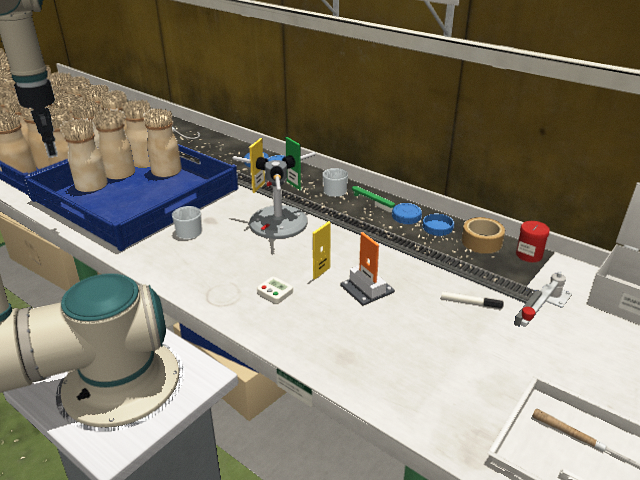

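Scene view: the stand is at about (278,222) with the tree hub at (275,165). The orange tag is in its holder at (368,260), with a loose yellow tag at (321,250) as a look-alike. The timer is at (275,290) and the marker at (470,300). There are two cups, at (187,222) and (335,182).

```bash
sed -i "s/^def ld.*/def ld(f):\n    c={k:np.array(v) for k,v in json.load(open('pics\/'+f+'.json')).items()}\n    if c['rotation'].ndim==1: c['rotation']=cv2.Rodrigues(c['rotation'])[0]\n    return c/" h.py
python3 - <<'E'
from h import *
for n in ['scene','top']:
    if n=='top': im=grab(n,n+'0')
    c=ld(n+'0'); print(n,c['origin'],c['rotation'][:,2],c['fx'])
s=cv2.imread('pics/scene0.png')
cv2.imwrite('pics/s0c.png',cv2.resize(s[125:310,225:425],None,fx=4,fy=4,interpolation=cv2.INTER_CUBIC)[:,:800][:600] if 0 else cv2.resize(s[130:310,220:420],(666,600),interpolation=cv2.INTER_CUBIC))
o=sensors.get_obs(); print(o)
E
```

```text
scene [-0.40091357 -0.80232113  0.86167515] [ 0.64833509  0.53144139 -0.54518957] 604.6058106514708
top [ 0.40675769 -0.04751903  1.11084803] [ 0.1017804  -0.01174288 -0.99473758] 440.8000492583271
{'time': 0.1, 'q': array([ 1.02897196e+00,  2.76539888e-01,  1.50600352e+00, -3.53996156e-06,
        1.36071644e+00, -1.20991040e-01]), 'qvel': array([-2.75750144e-03, -3.90740482e-03, -3.80310178e-03, -3.78534925e-04,
       -3.48622997e-05,  2.86326276e-04]), 'effort': array([ 1.09948392e-03, -4.17697513e+01, -2.46407586e+01, -8.55138774e-05,
        5.82802677e-03,  3.30504417e-05]), 'tool_pos': array([0.2346315 , 0.52438191, 0.20332282]), 'tool_rot': array([-6.56062305e-01, -3.07177359e+00,  2.47766887e-03]), 'contact_force': array([ 0.636036  , -0.35606782, -0.14282243]), 'wrist_torque': array([ 0.0075572 , -0.03562713, -0.01588887]), 'finger_force': 0.0, 'finger_gap': 0.08564823502672775}
```

View pics/top0.png

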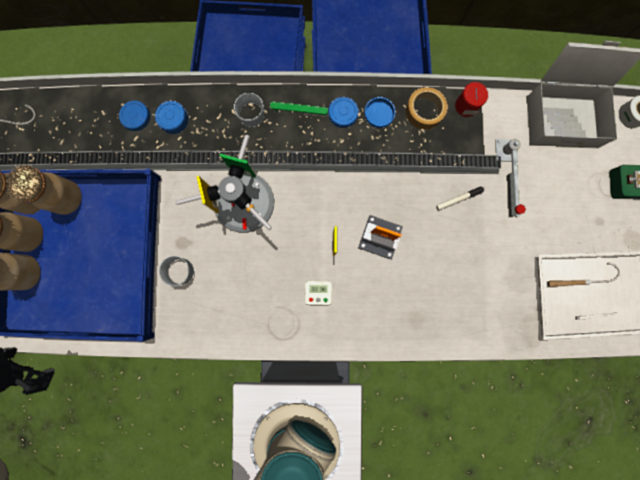

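View pics/s0c.png

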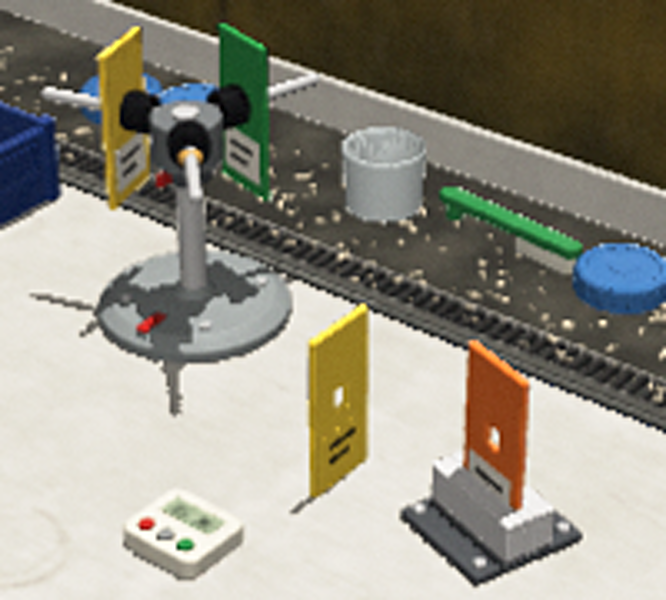

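Top view (image up is +x, left is +y): hub (231,188), empty branch tip about (269,229), red front mark (244,226), orange tag in its holder at (386,232). Tag-shaped things:
- Orange, in holder at top (386,232): this is the one meant.
- Loose yellow at (335,240): not wanted.
- Tree yellow at (206,193) and tree green at (237,163): fixed.

I'll check the choice and refine the pixels in one crop.

```bash
python3 - <<'E'
from h import *
s=cv2.imread('pics/top0.png')
a=cv2.resize(s[125:275,165:265],(400,600),interpolation=cv2.INTER_CUBIC)
b=cv2.resize(s[200:275,320:420][:, :],(400,300),interpolation=cv2.INTER_CUBIC)
t=cv2.imread('pics/scene0.png'); d=cv2.resize(t[225:300,310:410],(400,300),interpolation=cv2.INTER_CUBIC)
cv2.imwrite('pics/c1.png',np.hstack([a,np.vstack([b,d])]))
E
```

```text
(no output)
```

View pics/c1.png

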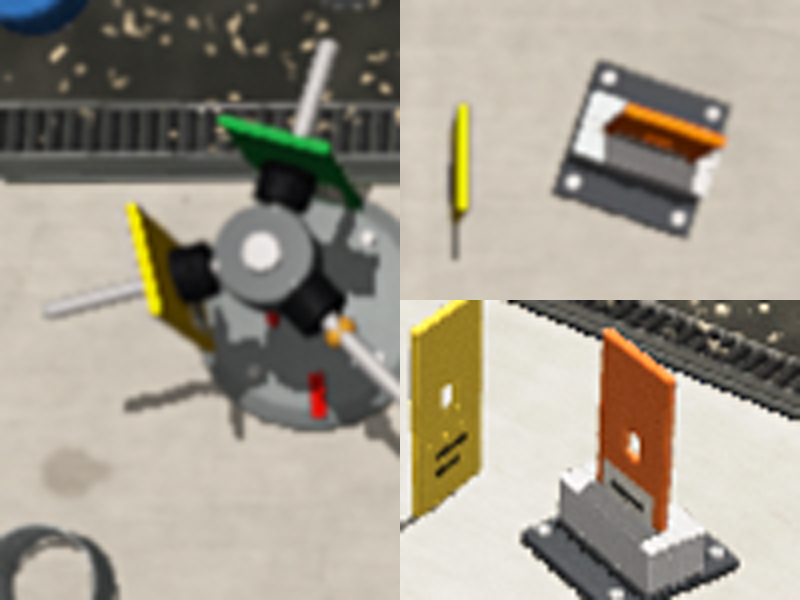

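The crop confirms the choice: the tag in the slotted aluminium holder is orange. Its top edge runs from (376.5,227.3) to (400.5,235.8) in the top view.

```bash
python3 - <<'E'
from h import *
t=ld('top0');s=ld('scene0')
P=lambda n,p:print(n,np.round(p,4))
H=atz(t,(230.75,188.75),.175);P('hub',H)
for n,uv in dict(empty=(269,229),yel=(176.25,203),grn=(247,135.5)).items():
    p=atz(t,uv,.17);d=p-H;P(n,p);print(np.hypot(d[0],d[1]),np.degrees(np.arctan2(d[1],d[0])))
a=atz(t,(376.5,227.25),.138);b=atz(t,(400.5,235.75),.138);P('tagtop',[a,b]);d=b-a;print(np.linalg.norm(d),np.degrees(np.arctan2(d[1],d[0])),(a+b)/2)
P('tri',[tri([(t,(376.5,227.25)),(s,(361.25,232.5))]),tri([(t,(400.5,235.75)),(s,(378,244.5))])])
for z in (.005,.01):
    q=np.array([atz(t,u,z) for u in [(370.5,215.5),(402.5,225.75),(392,259.25),(358.75,248.25)]]);P('holder',q.mean(0));print([np.linalg.norm(q[i]-q[i-1]) for i in range(4)]); d=q[1]-q[0]+q[2]-q[3];print(np.degrees(np.arctan2(d[1],d[0])))
P('red',[atz(t,(244.25,218.3),.015),atz(t,(245,229.3),.012)])
P('yloose',[atz(t,(335.75,226.25),.13),atz(t,(335.25,252.5),.13)])
P('scene hub', tri([(t,(230.75,188.75)),(s,(220+186*.3,130+112*.3))]))
P('cup',atz(t,(178,272),.058)); P('timer',atz(t,(318,293),.019))
E
```

```text
hub [0.6047 0.1426 0.175 ]
empty [0.5184 0.0581 0.17  ]
0.12076533852370186 -135.58804794181302
yel [0.5734 0.2624 0.17  ]
0.12376874639064239 104.65341149474071
grn [0.7261 0.1121 0.17  ]
0.12520976302842315 -14.118969597111958
tagtop [[ 0.5288 -0.1776  0.138 ]
 [ 0.5104 -0.2313  0.138 ]]
0.05684494621203362 -108.9622349503656 [ 0.51958917 -0.20446851  0.138     ]
tri [[ 0.5287 -0.1774  0.1359]
 [ 0.5109 -0.2322  0.1362]]
holder [ 0.5205 -0.2067  0.005 ]
[np.float64(0.0889000103844126), np.float64(0.08549483836135517), np.float64(0.0897110050540167), np.float64(0.0883285337423113)]
-107.49394626763758
holder [ 0.52  -0.206  0.01 ]
[np.float64(0.08849805637161189), np.float64(0.08510828055101867), np.float64(0.08930538419617967), np.float64(0.08792916361368035)]
-107.49394626763753
red [[0.5632 0.1385 0.015 ]
 [0.5358 0.1363 0.012 ]]
yloose [[ 0.531  -0.0869  0.13  ]
 [ 0.472  -0.0862  0.13  ]]
scene hub [0.6047 0.1422 0.1762]
cup [0.4256 0.2877 0.058 ]
timer [ 0.3791 -0.0488  0.019 ]
```

>>> jog_arm(series=[[[0,0,0.04],[0,0,0],0],[[0,0,0.08],[0,0,-7],0],[[0.02,-0.03,0.11],[0,0,-14],0],[[0.04,-0.06,0.11],[0,0,-21],0],[[0.06,-0.09,0.11],[0,0,-28],0],[[0.08,-0.12,0.11],[0,0,-35],0],[[0.1,-0.155,0.11],[0,0,-42],0],[[0.12,-0.19,0.11],[0,0,-49],0],[[0.14,-0.225,0.11],[0,0,-56],0],[[0.16,-0.26,0.11],[0,0,-60.7],0],[[0.18,-0.295,0.11],[0,0,-60.7],0],[[0.2,-0.33,0.11],[0,0,-60.7],0]])

```text
time: 1.1
tool_pos: [0.4352, 0.193, 0.3139]
tool_rot: [-2.118, -2.32, 0.0]
contact_force: [1.6, 1.3, 1.2]
finger_gap: -0.0
finger_force: 0.0
```

>>> jog_arm(series=[[[0.026,-0.031,0],[0,0,0],0],[[0.052,-0.062,0],[0,0,0],0],[[0.078,-0.093,0],[0,0,0],0],[[0.105,-0.124,0],[0,0,0],0],[[0.131,-0.153,0],[0,0,0],0],[[0.131,-0.153,-0.03],[0,0,0],0],[[0.131,-0.153,-0.06],[0,0,0],0],[[0.131,-0.153,-0.09],[0,0,0],0],[[0.131,-0.153,-0.12],[0,0,0],0],[[0.131,-0.153,-0.145],[0,0,0],0],[[0.131,-0.153,-0.159],[0,0,0],0],[[0.131,-0.153,-0.159],[0,0,0],0]])

```text
time: 2.1
tool_pos: [0.5627, 0.0419, 0.1509]
tool_rot: [-2.114, -2.314, 0.009]
contact_force: [0.2, -0.2, -0.1]
finger_gap: 0.0002
finger_force: 0.0
```

>>> jog_arm(series=[[[-0.003,0.002,0],[0,0,0],0],[[-0.0065,0.0045,0],[0,0,0],0],[[-0.011,0.0065,0],[0,0,0],0],[[-0.015,0.009,0],[0,0,0],0],[[-0.019,0.0115,0],[0,0,0],0],[[-0.023,0.014,0],[0,0,0],0],[[-0.027,0.017,0],[0,0,0],0],[[-0.0305,0.02,0],[0,0,0],0],[[-0.034,0.023,0],[0,0,0],0],[[-0.0375,0.026,0],[0,0,0],0],[[-0.0405,0.0295,0],[0,0,0],0],[[-0.0435,0.033,0],[0,0,0],0]])

```text
time: 3.1
tool_pos: [0.5221, 0.0752, 0.1551]
tool_rot: [2.119, 2.32, 0.0]
contact_force: [-0.7, 0.6, -0.5]
finger_gap: 0.0002
finger_force: 0.0
```

>>> jog_arm(series=[[[-0.0025,0.003,0],[0,0,0],0],[[-0.0055,0.007,0],[0,0,0],0],[[-0.008,0.011,0],[0,0,0],0],[[-0.0105,0.015,0],[0,0,0],0],[[-0.0125,0.019,0],[0,0,0],0],[[-0.0145,0.0225,0],[0,0,0],0]])

```text
time: 3.6
tool_pos: [0.5077, 0.0979, 0.1551]
tool_rot: [2.118, 2.32, 0.0]
contact_force: [-0.2, 0.2, -0.1]
finger_gap: -0.0001
finger_force: 0.0
```

```bash
python3 - <<'E'
from h import *
o=sensors.get_obs();print(o['tool_pos'],o['contact_force'])
a=grab('top','t1')[:,:,::-1];b=grab('scene','s1')[:,:,::-1]
cv2.imwrite('pics/c2.png',np.hstack([cv2.resize(a[125:275,165:265],(400,600),interpolation=cv2.INTER_CUBIC),cv2.resize(b[130:265,230:320],(400,600),interpolation=cv2.INTER_CUBIC)]))
E
```

```text
[0.50771051 0.09785424 0.15511154] [-0.20235676  0.19569909 -0.12265505]
```

View pics/c2.png

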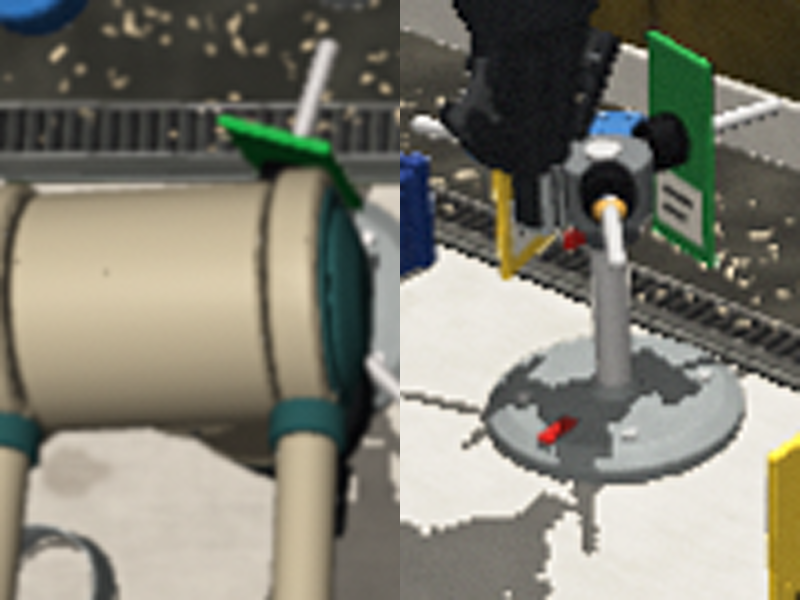

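The tree has not moved: the empty branch tip is still at scene (278,187), and the finger shows at (259,180), apparently past it. I'll check this with projections.

```bash
python3 - <<'E'
from h import *
t=ld('top0');s=ld('scene0');s1=ld('s1')
tip=tri([(t,(269,229)),(s1,(278.4,187.4))]);print('tip tri',tip)
print('proj TCP',proj(s1,[[.5077,.0979,.155],[.5077,.0979,.2]]), 'tip exp', proj(s1,[[.517,.054,.17],[.480,.131,.17]]))
print('yellow tip',tri([(t,(176.25,203)),(s,(220+48*.3,130+93*.3))]))
E
```

```text
tip tri [0.51848635 0.05715018 0.1738312 ]
proj TCP [[262.74531773 190.96969079]
 [261.6845224  174.26102541]] tip exp [[278.7296313  189.47729434]
 [244.28805843 185.7450669 ]]
yellow tip [0.5748016  0.26206976 0.16761766]
```

```bash
python3 - <<'E'
from h import *
b=cv2.imread('pics/s1.png')
a=cams.grab_frame('wrist')[:,:,::-1];cv2.imwrite('pics/w1.png',a)
o=cv2.resize(b[125:210,225:305],(400,425),interpolation=cv2.INTER_NEAREST)
cv2.imwrite('pics/c3.png',np.hstack([o,cv2.resize(a,(400,300),interpolation=cv2.INTER_AREA).repeat(1,0) if 0 else np.vstack([cv2.resize(a,(400,300)),np.zeros((125,400,3),np.uint8)])]))
E
```

```text
(no output)
```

View pics/c3.png

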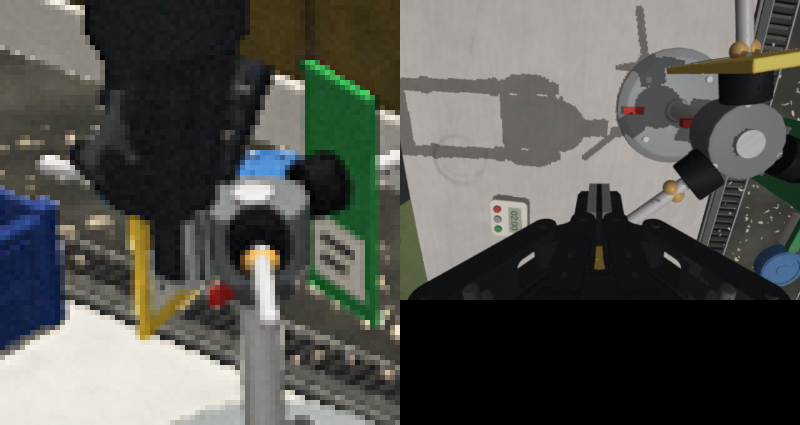

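```bash
python3 - <<'E'
from h import *
s=ld('s1')
o=sensors.get_obs();print(o['tool_pos'],o['finger_gap'])
json.dump({k:np.asarray(v).tolist() for k,v in cams.calibration('wrist').items()},open('pics/w1.json','w'));w=ld('w1')
print(w['origin'],w['rotation'])
for z in (.136,.155,.174,.185): print(z,proj(w,[[.5077,.0979,z]]),proj(s,[[.5077,.0979,z]]))
print(tri([(s,(259.8,181)),(w,(319,295))]))
# where the camera sees hub and tips
print('hub',proj(w,[[.605,.1425,.175]]),'tip',proj(w,[[.5185,.0565,.17]]))
E
```

```text
[0.50781557 0.0976513  0.15513661] -0.0002314338998557065
[0.50088822 0.17696006 0.32431599] [[ 0.99597971  0.0848409   0.02874786]
 [ 0.08957121 -0.94747888 -0.30701918]
 [ 0.0011902   0.30835985 -0.95126904]]
0.136 [[317.41661275 271.68972725]] [[263.18136733 197.85333329]]
0.155 [[317.36955608 286.51010436]] [[262.74531773 190.96969079]]
0.174 [[317.31256916 304.50473414]] [[262.3023205  183.98557547]]
0.185 [[317.27373924 316.79568704]] [[262.04260157 179.89524778]]
[0.50769663 0.10550445 0.17957176]
hub [[554.28663345 229.18006595]] tip [[331.54601815 376.4191029 ]]
```

The tips pass above the branch: triangulation puts them about 25 mm higher than the reported TCP. I'll go back over the branch and push lower.

>>> jog_arm(series=[[[0,0,0.03],[0,0,0],0],[[0,0,0.06],[0,0,0],0],[[0.015,-0.015,0.06],[0,0,0],0],[[0.03,-0.03,0.06],[0,0,0],0],[[0.045,-0.045,0.06],[0,0,0],0],[[0.06,-0.06,0.06],[0,0,0],0],[[0.06,-0.06,0.03],[0,0,0],0],[[0.06,-0.06,0],[0,0,0],0],[[0.06,-0.06,-0.015],[0,0,0],0],[[0.06,-0.06,-0.03],[0,0,0],0],[[0.06,-0.06,-0.03],[0,0,0],0]])

```text
time: 4.67
tool_pos: [0.5655, 0.0371, 0.1217]
tool_rot: [-2.116, -2.315, 0.007]
contact_force: [1.1, -0.5, -0.7]
finger_gap: 0.0001
finger_force: 0.0
```

```bash
python3 - <<'E'
from h import *
o=sensors.get_obs();print(o['tool_pos'],o['contact_force'])
b=grab('scene','s2')[:,:,::-1]
cv2.imwrite('pics/c4.png',cv2.resize(b[125:225,225:325],(600,600),interpolation=cv2.INTER_CUBIC))
print(proj(ld('s2'),[o['tool_pos']]))
E
```

```text
[0.56554525 0.03710897 0.1217303 ] [ 1.1301064  -0.47378039 -0.7222051 ]
[[297.95729497 201.29843797]]
```

View pics/c4.png

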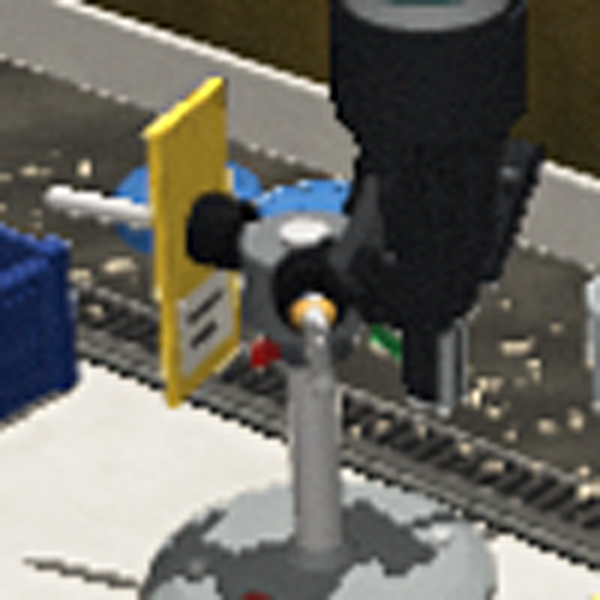

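Finger tip is at scene (297.5,193), so real tip z is about 0.144. That is below the branch and on its right side, so I can push.

>>> jog_arm(series=[[[-0.0045,0.0045,0],[0,0,0],0],[[-0.0086,0.009,0],[0,0,0],0],[[-0.013,0.0112,0],[0,0,0],0],[[-0.017,0.0135,0],[0,0,0],0],[[-0.021,0.016,0],[0,0,0],0],[[-0.025,0.0185,0],[0,0,0],0],[[-0.0288,0.0213,0],[0,0,0],0],[[-0.0324,0.0243,0],[0,0,0],0],[[-0.036,0.0274,0],[0,0,0],0],[[-0.0394,0.0306,0],[0,0,0],0],[[-0.0427,0.034,0],[0,0,0],0],[[-0.0457,0.0376,0],[0,0,0],0]])

```text
time: 5.72
tool_pos: [0.522, 0.0751, 0.1251]
tool_rot: [2.118, 2.319, 0.0]
contact_force: [2.4, -0.4, 0.5]
finger_gap: 0.0001
finger_force: 1.1
```

>>> jog_arm(series=[[[-0.003,0.0037,0],[0,0,0],0],[[-0.0058,0.0075,0],[0,0,0],0],[[-0.0084,0.0115,0],[0,0,0],0],[[-0.0108,0.0155,0],[0,0,0],0],[[-0.0132,0.0196,0],[0,0,0],0],[[-0.0153,0.0238,0],[0,0,0],0]])

```text
time: 6.22
tool_pos: [0.5064, 0.0991, 0.125]
tool_rot: [-2.118, -2.32, 0.001]
contact_force: [1.7, -2.2, 0.1]
finger_gap: 0.0002
finger_force: 1.0
```

Now in slower steps of about 1.5 mm, watching the force.

>>> jog_arm(series=[[[-0.0005,0.002,0],[0,0,0],0],[[-0.001,0.004,0],[0,0,0],0],[[-0.0015,0.006,0],[0,0,0],0],[[-0.002,0.0075,0],[0,0,0],0],[[-0.002,0.009,0],[0,0,0],0]])

```text
time: 6.63
tool_pos: [0.5041, 0.1077, 0.1249]
tool_rot: [-2.118, -2.319, 0.002]
contact_force: [0.1, -2.6, 0.3]
finger_gap: -0.0002
finger_force: 1.0
```

>>> jog_arm(series=[[[0,0.0015,0],[0,0,0],0],[[0,0.003,0],[0,0,0],0],[[0,0.0045,0],[0,0,0],0]])

```text
time: 6.88
tool_pos: [0.5041, 0.1122, 0.1249]
tool_rot: [-2.118, -2.319, 0.002]
contact_force: [-1.2, -3.3, 0.6]
finger_gap: 0.0002
finger_force: 1.1
```

>>> jog_arm(series=[[[0,0.001,0],[0,0,0],0],[[0,0.002,0],[0,0,0],0],[[0,0.003,0],[0,0,0],0]])

```text
time: 7.13
tool_pos: [0.5046, 0.1153, 0.125]
tool_rot: [-2.118, -2.319, 0.001]
contact_force: [-1.1, -3.0, 0.6]
finger_gap: 0.0001
finger_force: 1.1
```

>>> jog_arm(series=[[[0,0.001,0],[0,0,0],0],[[0,0.002,0],[0,0,0],0]])

```text
time: 7.3
tool_pos: [0.5046, 0.1162, 0.125]
tool_rot: [2.117, 2.32, -0.003]
contact_force: [-1.1, -7.7, 0.2]
finger_gap: -0.0001
finger_force: 3.6
```

>>> jog_arm(series=[[[0,0.0004,0],[0,0,0],0],[[0,0.0004,0],[0,0,0],0]])

```text
time: 7.47
tool_pos: [0.5046, 0.1161, 0.125]
tool_rot: [2.116, 2.319, -0.004]
contact_force: [-1.5, -6.6, 0.4]
finger_gap: 0.0002
finger_force: 3.1
```

The tree is at its stop: y stalled at 0.116 with 7 to 8 N. Next I'll retreat, lift and go above the holder.

>>> jog_arm(series=[[[0,-0.015,0],[0,0,0],0],[[0,-0.04,0],[0,0,0],0],[[0,-0.055,0.035],[0,0,0],0],[[0,-0.06,0.07],[0,0,0],0],[[0,-0.065,0.11],[0,0,-3],0],[[0,-0.08,0.145],[0,0,-6],0],[[0,-0.115,0.16],[0,0,-9],0.4],[[0.002,-0.155,0.16],[0,0,-12],0.4],[[0.005,-0.195,0.16],[0,0,-16],0.4],[[0.01,-0.235,0.16],[0,0,-20],0.4],[[0.015,-0.275,0.16],[0,0,-23.3],0.4],[[0.015,-0.31,0.16],[0,0,-23.3],0.4]])

```text
time: 8.47
tool_pos: [0.5216, -0.1945, 0.2854]
tool_rot: [2.544, 1.84, 0.005]
contact_force: [0.2, 0.2, -0.3]
finger_gap: 0.034
finger_force: 0.0
```

>>> jog_arm(series=[[[0,-0.013,-0.02],[0,0,0],0.4],[[0,-0.013,-0.05],[0,0,0],0.4],[[0,-0.013,-0.075],[0,0,0],0.4],[[0,-0.013,-0.075],[0,0,0],0.4],[[0,-0.013,-0.075],[0,0,0],0.4]])

```text
time: 8.88
tool_pos: [0.52, -0.2047, 0.2094]
tool_rot: [-2.542, -1.843, -0.001]
contact_force: [1.0, 0.4, 0.2]
finger_gap: 0.0343
finger_force: 0.0
```

```bash
python3 - <<'E'
from h import *
o=sensors.get_obs();print(o['tool_pos'],o['tool_rot'],o['contact_force'],o['finger_gap'])
w=grab('wrist','w3')[:,:,::-1];b=grab('scene','s3')[:,:,::-1];t=grab('top','t3')[:,:,::-1]
cv2.imwrite('pics/c5.png',np.hstack([np.vstack([cv2.resize(w[200:440,160:480],(400,300)),cv2.resize(t[150:262,180:330],(400,300),interpolation=cv2.INTER_CUBIC)]),cv2.resize(b[180:300,320:400],(400,600),interpolation=cv2.INTER_CUBIC)]))
print(proj(ld('s3'),[o['tool_pos']]),proj(ld('s3'),[o['tool_pos']+[0,0,.03]]))
print(proj(ld('w3'),[o['tool_pos'],[.5288,-.1776,.138],[.5104,-.2313,.138]]))
E
```

```text
[ 0.51996998 -0.20474524  0.20940694] [-2.54192096e+00 -1.84264779e+00 -6.03984357e-04] [1.04486895 0.37110039 0.19428105] 0.034287198601256126
[[370.93672489 209.28084665]] [[371.55714949 196.83847854]]
[[318.11238413 287.43425721]
 [318.06887634 201.43441404]
 [317.09792466 280.60150353]]
```

View pics/c5.png

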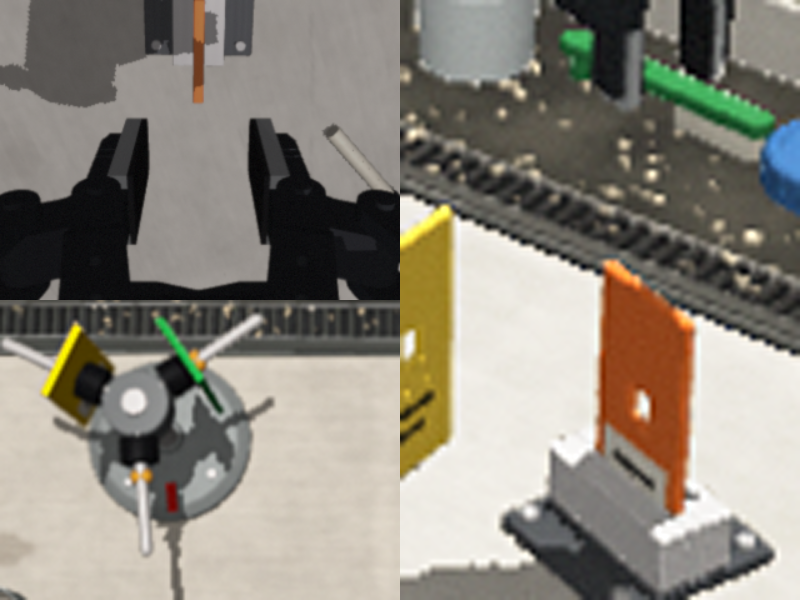

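The tag is centred between the pads (wrist crop 199 against pad midpoint 199) and the branch is at the front. The tips sit about 25 mm above the reported TCP here, so I'll descend to TCP z = 0.092 and close.

>>> jog_arm(series=[[[0,0,-0.03],[0,0,0],0.4],[[0,0,-0.06],[0,0,0],0.4],[[0,0,-0.085],[0,0,0],0.4],[[0,0,-0.105],[0,0,0],0.4],[[0,0,-0.118],[0,0,0],0.4],[[0,0,-0.118],[0,0,0],0.4],[[0,0,-0.118],[0,0,0],0.4],[[0,0,-0.118],[0,0,0],0],[[0,0,-0.118],[0,0,0],0],[[0,0,-0.118],[0,0,0],0],[[0,0,-0.118],[0,0,0],0],[[0,0,-0.118],[0,0,0],0]])

```text
time: 10.03
tool_pos: [0.5208, -0.2058, 0.0941]
tool_rot: [2.541, 1.842, 0.002]
contact_force: [-0.9, 0.4, 6.9]
finger_gap: 0.0044
finger_force: 61.6
```

>>> jog_arm(series=[[[0,0,0],[0,0,0],0],[[0,0,0.01],[0,0,0],0],[[0,0,0.025],[0,0,0],0],[[0,0,0.04],[0,0,0],0],[[0,0,0.055],[0,0,0],0],[[0,0,0.085],[0,0,0],0],[[0,0,0.115],[0,0,0],0],[[0,0,0.145],[0,0,0],0],[[0,0,0.175],[0,0,0],0],[[0,0,0.19],[0,0,0],0]])

```text
time: 10.87
tool_pos: [0.5212, -0.206, 0.2873]
tool_rot: [2.538, 1.84, 0.005]
contact_force: [0.7, -0.6, -0.2]
finger_gap: 0.0048
finger_force: 60.6
```

```bash
python3 - <<'E'
from h import *
t=ld('t3')
H=atz(t,(180+134/2.667,150+102/2.679),.175);p=atz(t,(180+147/2.667,150+252/2.679),.17);d=p-H
print(H,p,np.linalg.norm(d[:2]),np.degrees(np.arctan2(d[1],d[0])))
im=cv2.imread('pics/t3.png')
g=cv2.cvtColor(im,cv2.COLOR_BGR2HSV)
# branch centreline per row between v=212 and 245: bright, low saturation & neutral
for v in range(208,250,2):
    r=im[v,222:248].min(1); print(v,list(r))
E
```

```text
[0.60618367 0.14379214 0.175     ] [0.48513017 0.1302557  0.17      ] 0.12180798375499424 -173.6195771319649
208 [np.uint8(74), np.uint8(72), np.uint8(59), np.uint8(32), np.uint8(15), np.uint8(14), np.uint8(20), np.uint8(27), np.uint8(34), np.uint8(36), np.uint8(30), np.uint8(22), np.uint8(16), np.uint8(14), np.uint8(13), np.uint8(10), np.uint8(8), np.uint8(29), np.uint8(67), np.uint8(77), np.uint8(75), np.uint8(76), np.uint8(77), np.uint8(78), np.uint8(78), np.uint8(77)]
210 [np.uint8(111), np.uint8(103), np.uint8(81), np.uint8(44), np.uint8(15), np.uint8(4), np.uint8(7), np.uint8(11), np.uint8(35), np.uint8(70), np.uint8(92), np.uint8(76), np.uint8(47), np.uint8(19), np.uint8(7), np.uint8(10), np.uint8(21), np.uint8(42), np.uint8(70), np.uint8(76), np.uint8(76), np.uint8(77), np.uint8(77), np.uint8(77), np.uint8(77), np.uint8(76)]
212 [np.uint8(156), np.uint8(157), np.uint8(153), np.uint8(139), np.uint8(122), np.uint8(93), np.uint8(70), np.uint8(72), np.uint8(121), np.uint8(191), np.uint8(234), np.uint8(199), np.uint8(135), np.uint8(77), np.uint8(59), np.uint8(62), np.uint8(72), np
[... 6385 characters left out ...]
8(192), np.uint8(192), np.uint8(190), np.uint8(188), np.uint8(188), np.uint8(187), np.uint8(180), np.uint8(175), np.uint8(177), np.uint8(187), np.uint8(190), np.uint8(191), np.uint8(192), np.uint8(192), np.uint8(190), np.uint8(192), np.uint8(181), np.uint8(116), np.uint8(88), np.uint8(113), np.uint8(171)]
248 [np.uint8(191), np.uint8(191), np.uint8(190), np.uint8(189), np.uint8(189), np.uint8(189), np.uint8(188), np.uint8(189), np.uint8(187), np.uint8(187), np.uint8(188), np.uint8(190), np.uint8(189), np.uint8(189), np.uint8(188), np.uint8(188), np.uint8(189), np.uint8(192), np.uint8(192), np.uint8(191), np.uint8(192), np.uint8(179), np.uint8(116), np.uint8(86), np.uint8(119), np.uint8(184)]
```

>>> jog_arm(series=[[[-0.01,0.03,0],[0,0,3],0],[[-0.02,0.065,0],[0,0,6],0],[[-0.03,0.1,0],[0,0,9],0],[[-0.04,0.135,0],[0,0,12],0],[[-0.05,0.17,0],[0,0,15],0],[[-0.055,0.205,0],[0,0,18],0],[[-0.06,0.24,0],[0,0,21],0],[[-0.067,0.275,0],[0,0,23.3],0],[[-0.075,0.305,0],[0,0,23.3],0],[[-0.075,0.325,0],[0,0,23.3],0],[[-0.075,0.333,-0.02],[0,0,23.3],0],[[-0.075,0.333,-0.045],[0,0,23.3],0]])

```text
time: 11.87
tool_pos: [0.4464, 0.1302, 0.2395]
tool_rot: [2.112, 2.32, 0.01]
contact_force: [0.4, 0.8, -0.6]
finger_gap: 0.0045
finger_force: 60.6
```

>>> jog_arm(series=[[[0,0,-0.02],[0,0,0],0],[[0,0,-0.04],[0,0,0],0],[[0,0,-0.051],[0,0,0],0],[[0,0,-0.051],[0,0,0],0],[[0,0,-0.051],[0,0,0],0]])

```text
time: 12.28
tool_pos: [0.4448, 0.1277, 0.1865]
tool_rot: [-2.118, -2.32, 0.0]
contact_force: [-0.7, 0.1, -0.8]
finger_gap: 0.0043
finger_force: 60.5
```

```bash
python3 - <<'E'
from h import *
o=sensors.get_obs();print(o['tool_pos'],o['tool_rot'],o['contact_force'],o['finger_gap'])
R=cv2.Rodrigues(np.array(o['tool_rot']))[0];print(R)
t=ld('t3');p=np.array([atz(t,u,.17) for u in [(232.2,214),(234.2,240),(234.4,244.5)]]);print(p)
d=p[1]-p[0];print('az',np.degrees(np.arctan2(d[1],d[0])))
w=grab('wrist','w4')[:,:,::-1];b=grab('scene','s4')[:,:,::-1]
hole=o['tool_pos']-[0,0,.016]
s=ld('s4');wc=ld('w4')
print('hole scene',proj(s,[hole]),'tip',proj(s,[[.4805,.131,.17]]),'wrist hole',proj(wc,[hole,hole+[0,0,.06]]),'tip',proj(wc,[[.4805,.131,.17]]))
cv2.imwrite('pics/c6.png',np.hstack([cv2.resize(w,(400,300)).repeat(1,0) if 0 else np.vstack([cv2.resize(w,(400,300)),cv2.resize(w[200:440,160:480],(400,300))]),cv2.resize(b[130:250,210:290],(400,600),interpolation=cv2.INTER_CUBIC)]))
E
```

```text
[0.44478287 0.12768388 0.18651403] [-2.11849398e+00 -2.31969211e+00  1.05273844e-04] [-0.67864994  0.13992143 -0.75096201] 0.0043282860070051185
[[-9.04808770e-02  9.95898186e-01 -1.17608059e-04]
 [ 9.95898193e-01  9.04808796e-02  1.66419836e-05]
 [ 2.72150019e-05 -1.15619872e-04 -9.99999993e-01]]
[[0.55023478 0.13859389 0.17      ]
 [0.49386434 0.13249581 0.17      ]
 [0.48417637 0.13177698 0.17      ]]
az -173.82583063756465
hole scene [[234.72103707 191.64667512]] tip [[244.43542213 185.66588721]] wrist hole [[317.59266034 274.40711116]
 [317.42449921 335.76680498]] tip [[383.79099574 273.75234776]]
```

View pics/c6.png

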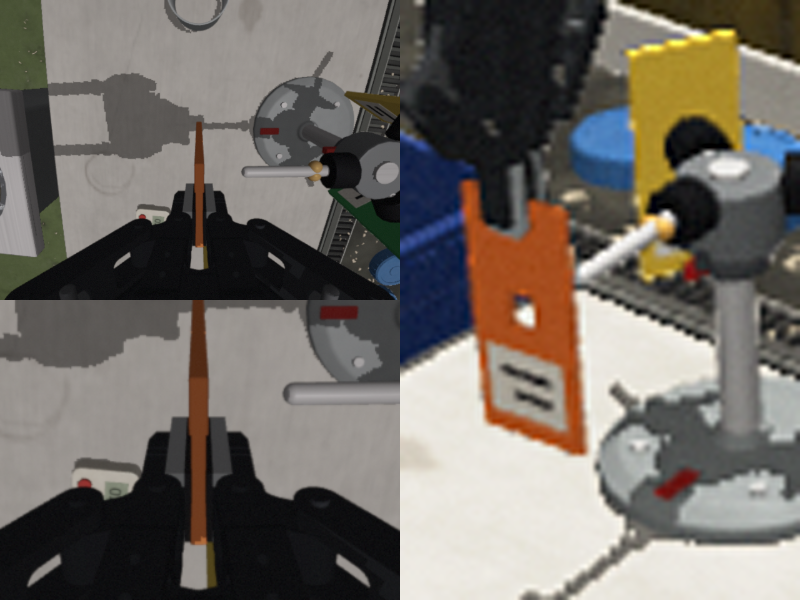

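Scene hole at (234.8,192.2) against (234.7,191.6) predicted, so the grasp is true. In the wrist view the branch axis lines up with the hole row, tip at about x = 0.482. I'll slide on along the branch.

>>> jog_arm(series=[[[0.008,0.0007,0],[0,0,0],0],[[0.016,0.0015,0],[0,0,0],0],[[0.024,0.0022,0],[0,0,0],0],[[0.031,0.0028,0],[0,0,0],0],[[0.037,0.0034,0],[0,0,0],0],[[0.043,0.0039,0],[0,0,0],0],[[0.049,0.0045,0],[0,0,0],0],[[0.049,0.0045,0],[0,0,0],0]])

```text
time: 13.05
tool_pos: [0.4954, 0.1322, 0.1859]
tool_rot: [2.118, 2.319, 0.001]
contact_force: [-0.1, 0.2, -1.0]
finger_gap: 0.0045
finger_force: 60.6
```

>>> jog_arm(series=[[[0.007,0.0006,0],[0,0,0],0],[[0.014,0.0013,0],[0,0,0],0],[[0.021,0.0019,0],[0,0,0],0],[[0.028,0.0026,0],[0,0,0],0],[[0.032,0.0029,0],[0,0,0],0],[[0.032,0.0029,0],[0,0,0],0]])

```text
time: 13.55
tool_pos: [0.5271, 0.1351, 0.186]
tool_rot: [2.118, 2.319, 0.001]
contact_force: [0.0, -0.2, -0.9]
finger_gap: 0.0041
finger_force: 60.6
```

>>> jog_arm(series=[[[0.003,0.0003,0],[0,0,0],0],[[0.006,0.0005,0],[0,0,0],0],[[0.008,0.0007,0],[0,0,0],0],[[0.01,0.0009,0],[0,0,0],0]])

```text
time: 13.88
tool_pos: [0.536, 0.136, 0.1862]
tool_rot: [2.119, 2.32, 0.0]
contact_force: [-0.3, 0.5, -0.6]
finger_gap: 0.0044
finger_force: 60.6
```

>>> jog_arm(series=[[[0.0015,0.0001,0],[0,0,0],0],[[0.003,0.0003,0],[0,0,0],0]])

```text
time: 14.05
tool_pos: [0.539, 0.1362, 0.1862]
tool_rot: [2.119, 2.32, -0.0]
contact_force: [-0.3, 0.3, -0.9]
finger_gap: 0.0044
finger_force: 60.6
```

>>> jog_arm(series=[[[0.001,0.0001,0],[0,0,0],0],[[0.002,0.0002,0],[0,0,0],0]])

```text
time: 14.22
tool_pos: [0.54, 0.1363, 0.1859]
tool_rot: [-2.118, -2.319, 0.003]
contact_force: [-2.0, -1.5, -0.5]
finger_gap: 0.0042
finger_force: 60.6
```

>>> jog_arm(series=[[[0.001,0.0001,0],[0,0,0],0],[[0.002,0.0002,0],[0,0,0],0]])

```text
time: 14.38
tool_pos: [0.5423, 0.1366, 0.1859]
tool_rot: [-2.118, -2.319, 0.002]
contact_force: [-2.1, -0.9, -1.0]
finger_gap: 0.0045
finger_force: 60.6
```

>>> jog_arm(series=[[[0.001,0.0001,0],[0,0,0],0],[[0.0015,0.0001,0],[0,0,0],0]])

```text
time: 14.55
tool_pos: [0.5453, 0.1368, 0.1863]
tool_rot: [2.118, 2.319, 0.002]
contact_force: [-1.0, -0.5, -0.4]
finger_gap: 0.0044
finger_force: 60.6
```

>>> jog_arm(series=[[[0.0015,0.0001,0],[0,0,0],0],[[0.003,0.0003,0],[0,0,0],0]])

```text
time: 14.72
tool_pos: [0.5483, 0.1371, 0.1864]
tool_rot: [2.118, 2.319, 0.002]
contact_force: [-0.3, -0.2, -0.5]
finger_gap: 0.0046
finger_force: 60.6
```

>>> jog_arm(series=[[[0.001,0.0001,0],[0,0,0],0],[[0.002,0.0002,0],[0,0,0],0]])

```text
time: 14.88
tool_pos: [0.5508, 0.1374, 0.1865]
tool_rot: [2.117, 2.318, 0.003]
contact_force: [2.2, -0.9, -0.1]
finger_gap: 0.0044
finger_force: 60.6
```

>>> jog_arm(series=[[[0.001,0.0001,0],[0,0,0],0],[[0.0015,0.0001,0],[0,0,0],0]])

```text
time: 15.05
tool_pos: [0.5516, 0.1374, 0.1863]
tool_rot: [2.118, 2.319, 0.001]
contact_force: [2.5, -0.7, -1.1]
finger_gap: 0.0046
finger_force: 60.6
```

>>> jog_arm(series=[[[0.001,0.0001,0],[0,0,0],0],[[0.001,0.0001,0],[0,0,0],0]])

```text
time: 15.22
tool_pos: [0.5519, 0.1375, 0.1861]
tool_rot: [-2.119, -2.32, 0.0]
contact_force: [1.5, -0.1, -1.5]
finger_gap: 0.0042
finger_force: 60.6
```

>>> jog_arm(series=[[[0.001,0.0001,0],[0,0,0],0],[[0.001,0.0001,0],[0,0,0],0]])

```text
time: 15.38
tool_pos: [0.5525, 0.1377, 0.1859]
tool_rot: [-2.118, -2.319, 0.001]
contact_force: [1.2, -0.0, -1.1]
finger_gap: 0.0042
finger_force: 60.6
```

>>> jog_arm(series=[[[0.001,0.0001,0],[0,0,0],0],[[0.001,0.0001,0],[0,0,0],0]])

```text
time: 15.55
tool_pos: [0.553, 0.1378, 0.1858]
tool_rot: [-2.117, -2.318, 0.002]
contact_force: [-0.9, 0.6, -1.3]
finger_gap: 0.0043
finger_force: 60.6
```

>>> jog_arm(series=[[[0.001,0.0001,0],[0,0,0],0],[[0.001,0.0001,0],[0,0,0],0]])

```text
time: 15.72
tool_pos: [0.5533, 0.1379, 0.1857]
tool_rot: [-2.117, -2.318, 0.004]
contact_force: [-3.1, 1.1, -0.4]
finger_gap: 0.0045
finger_force: 60.7
```

>>> jog_arm(series=[[[0.001,0.0001,0],[0,0,0],0],[[0.002,0.0002,0],[0,0,0],0]])

```text
time: 15.88
tool_pos: [0.5538, 0.1379, 0.1857]
tool_rot: [-2.115, -2.317, 0.007]
contact_force: [-7.9, 0.1, 2.7]
finger_gap: 0.0043
finger_force: 61.3
```

>>> jog_arm(series=[[[0.001,0.0001,0],[0,0,0],0],[[0.001,0.0001,0],[0,0,0],0]])

```text
time: 16.05
tool_pos: [0.5539, 0.1379, 0.1857]
tool_rot: [-2.114, -2.316, 0.01]
contact_force: [-9.4, -0.5, 4.4]
finger_gap: 0.0047
finger_force: 61.5
```

>>> jog_arm(series=[[[0.0006,0,0],[0,0,0],0],[[0.0006,0,0],[0,0,0],0],[[0.0006,0,0],[0,0,0],0]])

```text
time: 16.3
tool_pos: [0.554, 0.1379, 0.1857]
tool_rot: [-2.114, -2.315, 0.01]
contact_force: [-8.4, 0.7, 4.5]
finger_gap: 0.0044
finger_force: 61.7
```

>>> jog_arm(series=[[[0.0008,0,0],[0,0,0],0],[[0.0008,0,0],[0,0,0],0]])

```text
time: 16.47
tool_pos: [0.5541, 0.1379, 0.1857]
tool_rot: [-2.113, -2.315, 0.012]
contact_force: [-10.6, -0.3, 4.4]
finger_gap: 0.0042
finger_force: 61.9
```

>>> jog_arm(series=[[[-0.0015,0,0],[0,0,0],0],[[-0.003,0,0],[0,0,0],0],[[-0.004,0,0],[0,0,0],0],[[-0.004,0,-0.0015],[0,0,0],0],[[-0.004,0,-0.003],[0,0,0],0],[[-0.004,0,-0.003],[0,0,0],0]])

```text
time: 16.97
tool_pos: [0.5535, 0.138, 0.1828]
tool_rot: [-2.117, -2.318, 0.004]
contact_force: [-5.4, -0.9, 1.5]
finger_gap: 0.0046
finger_force: 60.9
```

>>> jog_arm(series=[[[-0.001,0,0],[0,0,0],0],[[-0.0015,0,0],[0,0,0],0],[[-0.0015,0,0],[0,0,0],0],[[-0.0015,0,0],[0,0,0],0.1],[[-0.0015,0,0],[0,0,0],0.2],[[-0.0015,0,0],[0,0,0],0.3],[[-0.0015,0,0],[0,0,0],0.3],[[-0.0015,0,0],[0,0,0],0.3],[[-0.0015,0,0],[0,0,0],0.3],[[-0.0015,0,0],[0,0,0],0.3]])

```text
time: 17.8
tool_pos: [0.5541, 0.138, 0.1832]
tool_rot: [2.118, 2.319, 0.001]
contact_force: [0.2, 0.4, 0.0]
finger_gap: 0.0256
finger_force: 0.0
```

>>> jog_arm(series=[[[0,0,0.01],[0,0,0],0.3],[[0,0,0.025],[0,0,0],0.3],[[0,0,0.045],[0,0,0],0.3],[[0,0,0.07],[0,0,0],0.3],[[0,0,0.1],[0,0,0],0.3],[[0,0,0.12],[0,0,0],0.3],[[-0.035,-0.02,0.12],[0,0,0],0.3],[[-0.07,-0.05,0.12],[0,0,0],0.3],[[-0.1,-0.08,0.12],[0,0,0],0.3],[[-0.13,-0.11,0.12],[0,0,0],0.3],[[-0.15,-0.14,0.12],[0,0,0],0.3],[[-0.15,-0.15,0.12],[0,0,0],0.3]])

```text
time: 18.8
tool_pos: [0.3991, -0.0148, 0.3045]
tool_rot: [2.121, 2.316, -0.004]
contact_force: [0.5, -0.1, -0.4]
finger_gap: 0.0257
finger_force: 0.0
```

```bash
python3 - <<'E'
from h import *
o=sensors.get_obs();print(o['tool_pos'],o['contact_force'],o['finger_gap'])
t=grab('top','t5')[:,:,::-1];b=grab('scene','s5')[:,:,::-1]
cv2.imwrite('pics/c7.png',np.hstack([cv2.resize(t[140:275,165:275],(400,490),interpolation=cv2.INTER_CUBIC),cv2.resize(b[130:240,230:320],(400,490),interpolation=cv2.INTER_CUBIC)]))
E
```

```text
[ 0.39909377 -0.01475015  0.30451254] [ 0.50439489 -0.06890896 -0.41384776] 0.025653088308332656
```

View pics/c7.png

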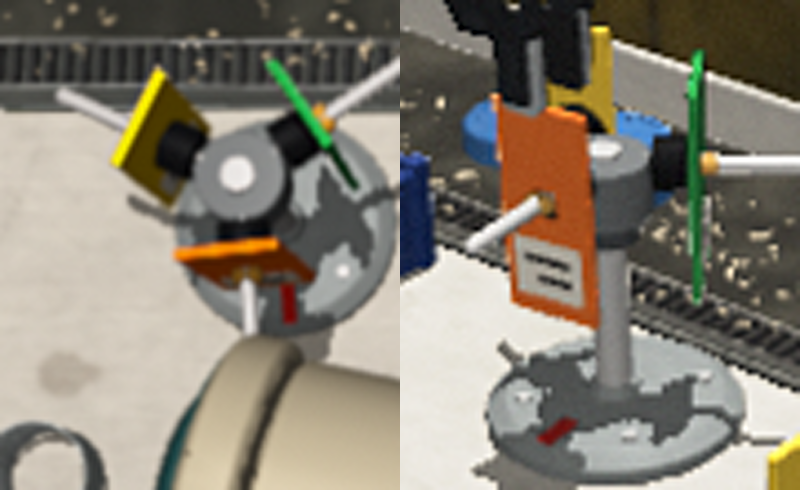

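The orange tag hangs past the brass balls against the collar. Last check: whether the tree has shifted between t3 (at stop) and now.

```bash
python3 - <<'E'
from h import *
a,b=[cv2.cvtColor(cv2.imread(f'pics/{n}.png')[135:200,165:285],cv2.COLOR_BGR2HSV) for n in('t3','t5')]
for nm,lo,hi in(('yel',(22,150,80),(34,255,255)),('grn',(50,150,60),(75,255,255))):
    for im in(a,b):
        m=cv2.moments(cv2.inRange(im,lo,hi),True);print(nm,m['m00'],m['m10']/m['m00'],m['m01']/m['m00'])
E
```

```text
yel 131.0 39.3587786259542 37.9236641221374
yel 132.0 39.38636363636363 37.81060606060606
grn 85.0 82.37647058823529 34.082352941176474
grn 85.0 82.37647058823529 34.082352941176474
```

The tree hasn't moved from its stop.

```bash
python3 -c "
from bench import manip; print(manip.close_job())"
```

```text
the job is handed in; nothing more can be done
None
```

The job is handed in at about 19 s: the tree is at its stop, and the orange tag hangs past the spring balls against the collar, pressed home at about 10.6 N and released.

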